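# Load and prime the magenta ink cartridge

### The arm

A 6-joint arm with a two-finger parallel gripper is mounted at the origin on a cart in front of the work surface, level with it; the furniture and walls round the work are solid. World frame = base frame: x ahead of the robot, y to its left, z up, the work surface at z = 0. Lengths are in m, angles in rad, forces in N, time in s.
With the tool pointing down it reaches from about 0.375 to 0.825 m from the base axis. Payload 5.5 kg.
Tool frame: the origin (TCP) lies at the very end of the fingers, on their centre line; the grasp point (between the pads) lies 19 mm behind it; z points along the fingers, y is the line along which they close (so a half turn about z gives the same grasp; the last joint's range is limited). The gripper opens to 85 mm and grips with 20 to 120 N. Pads are 22 mm wide; open, the fingers measure 114 mm over their backs; the gripper's body (76 mm by 85 mm) begins 54 mm behind the grasp point. The pads swing forward as they close: fully open they stand 13 mm farther back than shut.
Start: joints at [1.169, 0.314, -0.047, 1.21, 0, 1.571], TCP at [0.235, 0.552, 0.231] pointing down, gripper open.
Joint ranges: [-2.67, 2.67], [-0.69, 1.73], [-1.03, 1.25], [-2.08, 2.16], [-1.42, 1.45], [-3.14, 3.14]. Speed limits (rad/s): [2.39, 2.39, 3.01, 3.14, 3.14, 3.14].

### API

Orientations are given as a unit quaternion [w, x, y, z].
In Python, from bench import readout, vision, ticket gives the robot as it stands. The module is installed in compiled form; this text tells all that it offers.
- The arm moves only by the tool step_arm, never from a script. Its argument "increments" is a list of rows, each a list of 2 entries, a list of its own where there are three numbers: the shift along the world's x, y, z in cm, then the turn about the world's z in rad. In form: [[[x, y, z], yaw], ...]. A call has 1 to 8 rows; each row shifts and turns the commanded pose from where the row before left it; what a row does not reach is not made up. A row lasts 1/12 s, in which the tool goes at most 41.7 mm and 7.16 degrees, less where a joint would pass 70% of its speed; a pose out of reach is approached as far as the arm can. A call with a gripper value outside its range is refused whole. "hand" is the gripper command: -1 is fully open, 1 is shut, values between are in proportion, set as the call begins (left out, the last holds). The fingers move at their own pace and stop on an object; "newtons" is the grip in N (left out, the last holds). Time passes only in rows, so rows that do not move let the fingers close. It gives the time, the measured TCP pose, the force, the opening and the grip force at its end, in the units of the state.
- readout.sense(): the state, without advancing time (a new reading comes with each control period).
- vision.get_image(name): name is "side" or "top" or "wrist"; returns the picture (480x640x3 uint8, red, green, blue); there is no depth.
- vision.camera_info(name): a dict with "K" (3x3 intrinsics, pixels), "cam_to_world" (4x4, takes a point from camera to world coordinates). Camera axes: x right, y down, z forward; pixel columns grow to the right and rows downward; lengths in m; the calibration is good to about 2 mm. The wrist camera is an equidistant fisheye: a pixel r from the principal point sees the ray r / f radians off the axis. A picture is of the moment at which its call begins: read the wrist's pose just before it. camera_info takes no time and is no camera call; for the wrist camera it gives the pose at the moment of the call.
- ticket.hand_in(): hands the job in; it is judged then, once.
The state is a dict: "time": time; "joint_pos": joint angles; "joint_vel": joint speeds; "joint_efforts": joint torques, N m; "tool_pos": TCP position; "ee_rot": TCP orientation; "ft_force": force on the tool from outside, world axes, zero at the start; "torque": the same for the moment, N m; "opening": opening from 0.0 (shut) to 1.0 (fully open); "gripper_force": force on a finger pad.
Only numpy, scipy, OpenCV 4.12 (cv2) and the standard library are available. Lean on these libraries where they do the work, as an engineer would, in place of code of your own. Each camera call takes 0.05 s, during which the arm holds its last target. There are 200 camera calls.

### The job

Slide the magenta-labelled ink cartridge front end first into the printer's ink dock and push it gently, without ramming it, until it clicks fully home. Then push the dock's black priming slide to the end of its stroke and let it spring back, and leave the cyan cartridge, the bottles, the swab jar and the wipes where they are.

Things in the scene. Friction and masses are not known exactly. Their poses are not given: they have to be found in the camera images.
- magenta_cartridge: black ink cartridge with magenta label, flat, label up: 100 long (x), 44 wide (y), 34 high, 0.2-0.3 kg. Origin: centre of its underside; +x is its front end (bevelled top edge, rubber seal, brass chip), which enters the dock first. Grip it across its 44 mm width. A groove 12.5 wide crosses its top 28 behind the front end; an oblong feed port, 32 long, is mid-way along its -y side.
- cyan_cartridge: the same cartridge with cyan label and marks, a spare; same origin and axes. Bystander.
- dock: fixed ink dock, light grey, lined with slick plastic, magenta strip over its mouth. Origin on the bench top below the middle of the mouth; +x is the way in, z up. Its roof (x 0 to 122, y -32 to 32) is 47 above the bench, 53 at a small cap. The priming slide's housing stands on its -y side (x 10 to 78, y -76 to -28, top 38 above the bench).
- dock_tongue (a point): middle of the flat steel loading tongue in front of the mouth (dock x = -42), on its top, 5 above the bench. The tongue is 85 long (dock x -85 to 0), level with the bay floor, with a guide rail along each side: rails 5 wide, 6 high above the tongue, 49 apart inside.
- dock_mouth (a point): middle of the bay's mouth, on the bay floor, 5 above the bench. The bay is 46 wide (52 at the mouth, narrowing over the first 8), 35.5 high. Its hard back stop is on a coupling block hidden inside, clamped for the make of cartridge anywhere from 75 to 95 behind the mouth; it can only be felt and stands no ramming (under 30 N). At home the cartridge's tail sticks 5 to 27 out.
- detent (a joint): lift in m of the sprung roller in the bay's roof, on the coupling block: 0 when down, about 0.003 on the cartridge's top. Over the last 27 of the way in it climbs the bevel (up to about 10 N to push) and rides the top; in the last 6 a sprung nozzle pushes back (1 to 2.5 N); then the roller clicks down into the groove and holds the cartridge, 1 to 2 before the hard stop: fully home.
- slide_tab (a point): middle of the pushed (-y) face of the priming slide's black upright tab, 62 above the bench, at dock x = 40, y = -71 at rest; the tab is 24 wide (dock x), 10 thick (dock y) and stands from 42 to 74 above the bench. Push it along the dock's +y. The point moves with the slide.
- prime_slide (a joint): travel of the priming slide in m along the dock's +y: 0 at rest, 0.020 at its end; a spring returns it (2 N at rest, 6 N at the end). Its needle enters the cartridge's feed port; a cartridge only part way in blocks it after about 3 mm.
- bottle_magenta: white ink bottle with magenta cap, diameter 58, 140 high, standing; origin at the centre of its underside. Bystander.
- bottle_cyan: white ink bottle with blue cap, diameter 58, 140 high, standing; origin at the centre of its underside. Bystander.
- swab_jar: white jar, diameter 69, 74 high, standing; origin at the centre of its underside. Bystander.
- wipes_pack: soft-looking rigid pack of wipes, 94 x 134 x 34, lying flat; origin at the centre of its underside. Bystander.

How it is judged:
By the outcome, as a careful person would: the job done as asked, in the order asked, and still so for the second after the job is handed in, with the robot touching nothing.
It also fails if it takes over 61 s, if anything falls off the work surface, if the arm or the gripper's body presses on something with over 40 N, if the wrist force passes 120 N, or if a joint passes its speed limit or range.

## Working session

There is one attempt and no reset: what is moved stays moved. The work goes in short steps, Python scripts to look and compute and a tool call to move; the robot and the scene stay as the last step left them, time stands still between calls to the robot, and variables do not carry over. Pictures are saved under pics/ and viewed, at most 12 in all, crops included, and the job is handed in when it is done.

Besides the shell and the picture viewer there is one more tool, called after "Request:" by a JSON object that holds its "method" and its "body". step_arm: Moves the arm, as the interface text tells. Its arguments: {"type":"object","properties":{"increments":{"type":"array","items":{"type":"array"}},"hand":{"type":"number"},"newtons":{"type":"number"}},"required":["increments"]}

```bash
mkdir -p pics; cat > h.py <<'E'
import numpy as np,cv2
from bench import readout,vision,ticket
def snap(n,f):
    im=vision.get_image(n); cv2.imwrite(f'pics/{f}.png',cv2.cvtColor(im,cv2.COLOR_RGB2BGR)); return im
def ray(n,u,v,ci=None):
    ci=ci or vision.camera_info(n);K=np.array(ci['K']);T=np.array(ci['cam_to_world'])
    a=(u-K[0,2])/K[0,0];b=(v-K[1,2])/K[1,1]
    if n=='wrist':
        r=np.hypot(a,b);d=np.array([a/r*np.sin(r),b/r*np.sin(r),np.cos(r)]) if r>0 else np.array([0,0,1.])
    else: d=np.array([a,b,1.])
    return T[:3,3],T[:3,:3]@d
def px(n,u,v,z,ci=None):
    o,d=ray(n,u,v,ci);return o+d*(z-o[2])/d[2]
E
python3 - <<'E'
from h import *
print(readout.sense())
for n in('top','side'):
    snap(n,n+'0');c=vision.camera_info(n);print(n,np.round(c['K'],1).tolist(),np.round(c['cam_to_world'],3).tolist())
E
```

```text
{'time': 0.0, 'joint_pos': array([ 1.16895973e+00,  3.14199286e-01, -4.80977283e-02,  1.21019403e+00,
       -2.72760841e-05,  1.57080454e+00]), 'joint_vel': array([-0.00036637,  0.0004278 , -0.00037031,  0.00086077,  0.00017586,
        0.00110263]), 'joint_efforts': array([ 1.51901422e-04, -5.39591002e+01,  3.39751303e+01,  1.94325607e-02,
       -1.08744266e-04,  8.22078277e-06]), 'tool_pos': array([0.23444485, 0.55166405, 0.23044242]), 'ee_rot': array([-1.55739531e-04,  1.99573186e-01,  9.79882557e-01, -8.33034936e-04]), 'ft_force': array([ 0.2495485 , -1.23259206, -0.00728917]), 'torque': array([ 0.03010115, -0.00965228, -0.00918935]), 'gripper_force': 0.0, 'opening': 0.9980447248168551}
top [[577.1, 0.0, 330.5], [0.0, 577.1, 243.2], [0.0, 0.0, 1.0]] [[0.021, -0.989, 0.147, 0.322], [-1.0, -0.023, -0.015, -0.006], [0.019, -0.146, -0.989, 1.729], [0.0, 0.0, 0.0, 1.0]]
side [[473.2, 0.0, 315.6], [0.0, 473.2, 237.6], [0.0, 0.0, 1.0]] [[0.919, -0.228, 0.321, 0.137], [-0.393, -0.553, 0.734, -0.94], [0.01, -0.801, -0.598, 0.814], [0.0, 0.0, 0.0, 1.0]]
```

View pics/top0.png

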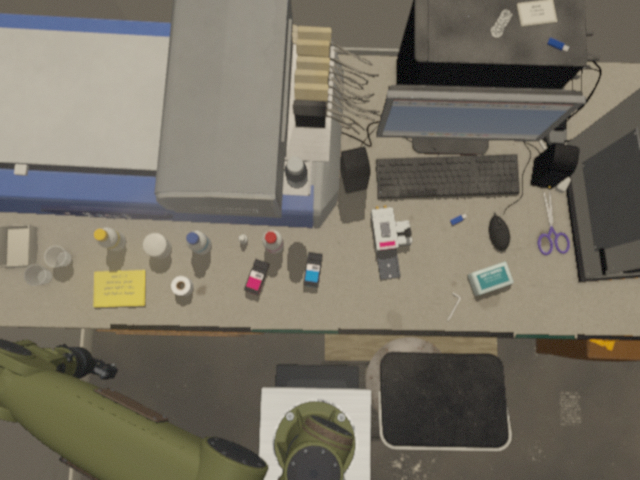

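View pics/side0.png

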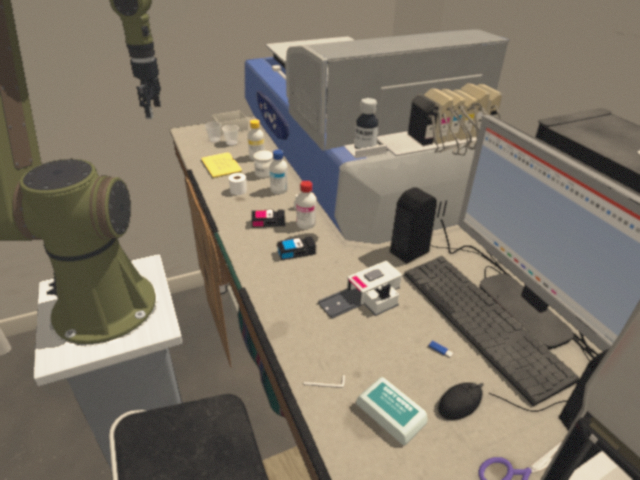

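The top view shows the magenta cartridge at about (257,277), the cyan one at (313,270), and the dock at (385,230) with its tongue towards the robot at (388,265). I'll enlarge that region.

```bash
python3 - <<'E'
from h import *
im=cv2.imread('pics/top0.png')
a=cv2.resize(im[255:300,240:330],None,fx=8,fy=8,interpolation=cv2.INTER_CUBIC)[:, :720]
b=cv2.resize(im[200:285,365:420],None,fx=7,fy=7,interpolation=cv2.INTER_CUBIC)
c=np.zeros((595,790,3),np.uint8); c[:,:385]=b; 
a=cv2.resize(im[250:300,240:280],None,fx=10,fy=10,interpolation=cv2.INTER_CUBIC); c[:500,390:790]=a
cv2.imwrite('pics/c1.png',c)
E
```

```text
(no output)
```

View pics/c1.png

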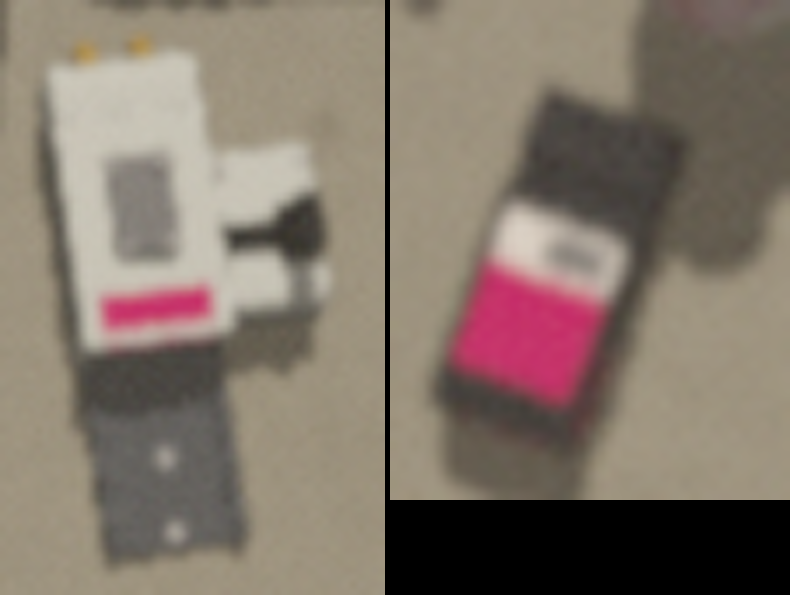

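Crop: roof corners are near (50,65), (195,58), (232,328) and (85,350), and the tongue's front edge runs (108,563) to (243,548). The cartridge's long black end (front, with the groove) points away from the robot. I'll turn these into world positions.

```bash
python3 - <<'E'
from h import *
f=lambda u,v,z:np.round(px('top',365+(u+.5)/7-.5,200+(v+.5)/7-.5,z),4)
g=lambda u,v,z:np.round(px('top',240+(u-390+.5)/10-.5,250+(v+.5)/10-.5,z),4)
R=[f(*p,.047) for p in((50,65),(195,58),(232,328),(85,350))];print(*R)
T=[f(108,563,.008),f(243,548,.008)];print(*T)
m=(R[2]+R[3])/2;b=(R[0]+R[1])/2;t=(T[0]+T[1])/2
print('mouth',m,'back',b,'t',t,'yaw',np.degrees(np.arctan2(*(b-m)[1::-1])),np.degrees(np.arctan2(*(m-t)[1::-1])),np.linalg.norm((b-m)[:2]),np.linalg.norm((m-t)[:2]))
# housing + tab
print('tab',f(302,228,.074), 'screws',f(165,458,.005),f(175,532,.005))
C=[g(*p,.034) for p in((550,92),(685,140),(585,440),(440,402))];print(*C)
fr=(C[0]+C[1])/2;bk=(C[2]+C[3])/2;print(fr,bk,(fr+bk)/2,np.degrees(np.arctan2(*(fr-bk)[1::-1])),np.linalg.norm(fr-bk))
L=[g(*p,.034) for p in((505,200),(632,240),(572,405),(450,365))];fr=(L[0]+L[1])/2;bk=(L[2]+L[3])/2;print('label',fr,bk,np.degrees(np.arctan2(*(fr-bk)[1::-1])),np.linalg.norm(fr-bk))
E
```

```text
[ 0.6783 -0.1529  0.047 ] [ 0.6828 -0.2146  0.047 ] [ 0.5671 -0.2309  0.047 ] [ 0.5563 -0.1689  0.047 ]
[ 0.47   -0.1834  0.008 ] [ 0.4778 -0.2412  0.008 ]
mouth [ 0.5617 -0.1999  0.047 ] back [ 0.68055 -0.18375  0.047  ] t [ 0.4739 -0.2123  0.008 ] yaw 7.738273158792219 8.03872160306797 0.11994225694057943 0.08867130313692259
tab [ 0.6059 -0.2563  0.074 ] screws [ 0.516  -0.2078  0.005 ] [ 0.4842 -0.2123  0.005 ]
[0.5223 0.1876 0.034 ] [0.509  0.1474 0.034 ] [0.4201 0.1733 0.034 ] [0.4303 0.2161 0.034 ]
[0.51565 0.1675  0.034  ] [0.4252 0.1947 0.034 ] [0.470425 0.1811   0.034   ] -16.737011449579935 0.09445127050495396
label [0.48455 0.1807  0.034  ] [0.43575 0.19555 0.034  ] -16.925177035302024 0.05100943540169805
```

Request:
{"method": "step_arm", "body": {"increments": [[[1.0,-1.7,0],0],[[1.4,-2.4,0],0.02],[[1.4,-2.4,0],0.02],[[1.4,-2.4,0],0.02],[[1.4,-2.4,0],0.02],[[1.4,-2.4,0],0.02],[[1.4,-2.4,0],0.007],[[1.4,-2.4,0],0]], "hand": -1, "newtons": 40}}

```text
time: 0.77
tool_pos: [0.3429, 0.3658, 0.231]
ee_rot: [-0.0, 0.147, 0.989, -0.0]
ft_force: [0.7, 0.5, 0.0]
opening: 1.002
gripper_force: 0.0
```

Request:
{"method": "step_arm", "body": {"increments": [[[1.4,-2.4,-0.5],0],[[1.4,-2.4,-0.5],0],[[1.4,-2.4,-0.5],0],[[1.4,-2.4,-0.5],0],[[1.4,-2.4,-0.5],0],[[1.4,-2.4,-0.5],0],[[1.4,-2.4,-0.5],0],[[0,0,0],0]]}}

```text
time: 1.43
tool_pos: [0.4417, 0.1955, 0.1951]
ee_rot: [-0.0, 0.149, 0.989, -0.001]
ft_force: [-0.4, 0.7, -0.6]
opening: 0.997
gripper_force: 0.0
```

```bash
python3 - <<'E'
from h import *
s=readout.sense();print(s['time'],s['tool_pos'],s['joint_pos'],s['ee_rot'])
import pickle
ci=vision.camera_info('wrist');pickle.dump(ci,open('w1.pkl','wb'));snap('wrist','w1');print(np.round(ci['cam_to_world'],3),ci['K'])
E
```

```text
1.4333 [0.44166631 0.19550849 0.19509603] [ 0.41813389  0.11517525 -0.38001681  1.0773401  -0.00204316  0.71728997] [-1.82464166e-04  1.49019890e-01  9.88833290e-01 -1.32800993e-03]
[[ 0.294  0.911  0.287  0.367]
 [ 0.956 -0.28  -0.092  0.217]
 [-0.003  0.302 -0.953  0.337]
 [ 0.     0.     0.     1.   ]] [[371.64829954   0.         322.32092471]
 [  0.         371.64829954 237.0775353 ]
 [  0.           0.           1.        ]]
```

View pics/w1.png

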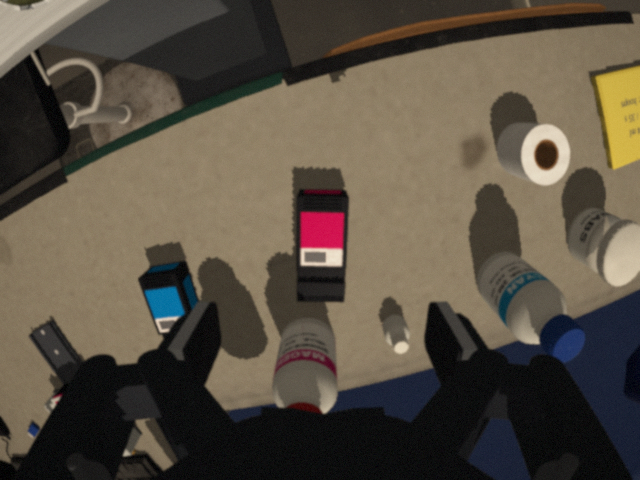

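Wrist view: the cartridge runs from its tail at (325,190) to its front at (321,300), with the groove at about row 278. The front faces the magenta bottle, away from the robot. I'll enlarge it to refine the pose.

```bash
python3 - <<'E'
from h import *
im=cv2.imread('pics/w1.png')
cv2.imwrite('pics/c2.png',cv2.resize(im[175:315,270:375],None,fx=4.2,fy=4.2,interpolation=cv2.INTER_CUBIC))
E
```

```text
(no output)
```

View pics/c2.png

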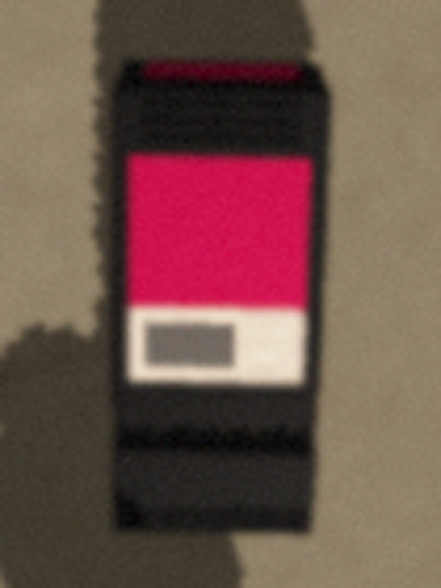

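```bash
python3 - <<'E'
from h import *
import pickle
ci=pickle.load(open('w1.pkl','rb'))
g=lambda u,v,z:px('wrist',270+(u+.5)/4.2-.5,175+(v+.5)/4.2-.5,z,ci)[:2]
tl,tr,fl,fr=g(113,92,.034),g(330,92,.034),g(116,505,.034),g(313,505,.034)
print(tl,tr,fl,fr,np.linalg.norm(tl-tr),np.linalg.norm(fl-fr))
t=(tl+tr)/2;f=(fl+fr)/2;y=np.arctan2(*(f-t)[::-1]);print('tail',t,'front',f,np.linalg.norm(f-t),np.degrees(y),'bot front',(g(116,530,.026)+g(313,530,.026))/2)
a,b,c,d=g(127,155,.034),g(312,155,.034),g(305,384,.034),g(127,384,.034);v=(c+d-a-b)/2;print('label',(a+b+c+d)/4,np.degrees(np.arctan2(*v[::-1])),np.linalg.norm(v))
u=np.array([np.cos(y),np.sin(y)])
print('centre',t+.05*u,'grasp',t+.03*u)
E
```

```text
[0.4180925 0.1781612] [0.43072265 0.21926296] [0.5042392 0.1502128] [0.51671193 0.19101621] 0.0429985530801643 0.042667171326397836
tail [0.42440758 0.19871208] front [0.51047557 0.17061451] 0.09053823818585248 -18.07968032958576 bot front [0.52026666 0.16751856]
label [0.46003623 0.18692584] -17.995210550355385 0.049292454730978215
centre [0.47193887 0.18319512] grasp [0.45292635 0.1894019 ]
```

Request:
{"method": "step_arm", "body": {"increments": [[[0.5,-0.3,-1.5],-0.01],[[0.6,-0.3,-2.5],0],[[0,0,-3],0],[[0,0,-3],0],[[0,0,-2.5],0],[[0,0,-1],0],[[0,0,0],0],[[0,0,0],0]]}}

```text
time: 2.15
tool_pos: [0.4514, 0.1937, 0.0616]
ee_rot: [-0.0, 0.151, 0.988, -0.0]
ft_force: [-0.7, 0.5, -0.2]
opening: 0.999
gripper_force: 0.0
```

Request:
{"method": "step_arm", "body": {"increments": [[[0.15,-0.45,-1],0],[[0,0,-2],0],[[0,0,-1.5],0],[[0,0,-0.8],0],[[0,0,0],0],[[0,0,0],0]]}}

```text
time: 2.65
tool_pos: [0.4536, 0.1888, 0.0088]
ee_rot: [0.0, 0.152, 0.988, 0.0]
ft_force: [-0.6, 0.4, 0.6]
opening: 1.001
gripper_force: 0.0
```

Request:
{"method": "step_arm", "body": {"increments": [[[0,0,0],0],[[0,0,0],0],[[0,0,0],0],[[0,0,0],0],[[0,0,0],0],[[0,0,0],0],[[0,0,0],0],[[0,0,0],0]], "hand": 1, "newtons": 40}}

```text
time: 3.32
tool_pos: [0.4539, 0.1893, 0.0092]
ee_rot: [0.001, 0.152, 0.988, 0.001]
ft_force: [-0.8, 0.7, 5.7]
opening: 0.509
gripper_force: 41.5
```

Request:
{"method": "step_arm", "body": {"increments": [[[0,0,1],0],[[0,0,2],0],[[0,0,3],0],[[0,0,2.5],0],[[0,-1,1.5],0.03],[[0.1,-2,1],0.03],[[0.1,-3,0],0.03],[[0.1,-3,0],0.03]]}}

```text
time: 3.98
tool_pos: [0.4564, 0.0982, 0.1196]
ee_rot: [0.001, 0.091, 0.996, 0.0]
ft_force: [-0.1, -0.5, -3.1]
opening: 0.502
gripper_force: 41.6
```

Request:
{"method": "step_arm", "body": {"increments": [[[0.2,-3.3,0],0.04],[[0.2,-3.3,0],0.04],[[0.2,-3.3,0],0.04],[[0.2,-3.3,0],0.04],[[0.2,-3.3,0],0.04],[[0.2,-3.3,0],0.04],[[0.2,-3.3,0],0.04],[[0,-3.3,0],0.043]]}}

```text
time: 4.65
tool_pos: [0.4697, -0.1669, 0.1187]
ee_rot: [-0.0, -0.07, 0.998, -0.0]
ft_force: [0.7, -0.5, -2.0]
opening: 0.506
gripper_force: 41.5
```

Request:
{"method": "step_arm", "body": {"increments": [[[0,-2.5,0],0],[[0,-1.5,0],0],[[0,-0.8,0],0],[[0,0,0],0],[[0,0,0],0],[[0,0,0],0]]}}

```text
time: 5.15
tool_pos: [0.4698, -0.2121, 0.1182]
ee_rot: [-0.0, -0.07, 0.998, 0.0]
ft_force: [-0.3, 0.0, -3.0]
opening: 0.505
gripper_force: 41.6
```

```bash
python3 - <<'E'
from h import *
s=readout.sense();print(s['time'],s['tool_pos'],s['ee_rot'],s['joint_pos'])
import pickle
ci=vision.camera_info('wrist');pickle.dump(ci,open('w2.pkl','wb'));snap('wrist','w2')
snap('top','t2');snap('side','s2')
E
```

```text
5.15 [ 0.46980366 -0.21213018  0.11822694] [-2.95196274e-04 -6.95193689e-02  9.97580473e-01  4.12376778e-04] [-4.24411529e-01  2.33011595e-01 -4.23492627e-01  9.15202964e-01
  4.46225038e-04 -5.63562726e-01]
```

View pics/w2.png

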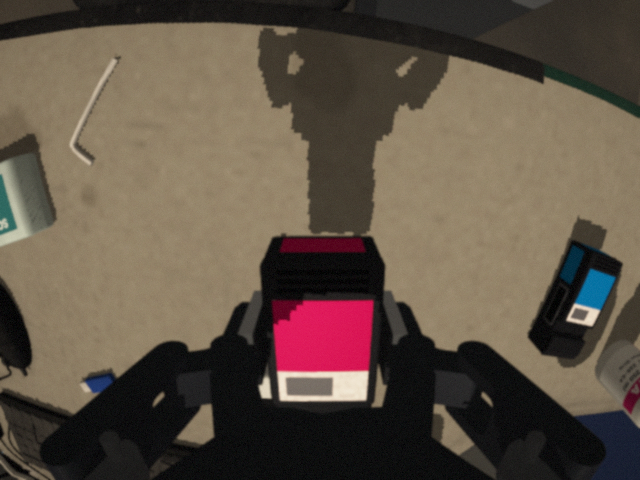

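The cartridge is held level and central, with its tail at (322,240) and the label at (322,345). The dock is hidden behind the hand. I'll check the dock pose by overlaying its wireframe on the first top and side views.

```bash
cat >> h.py <<'E'
def proj(n,P):
    c=vision.camera_info(n);T=np.linalg.inv(c['cam_to_world']);q=(np.c_[P,np.ones(len(P))]@T.T)[:,:3]@np.array(c['K']).T
    return q[:,:2]/q[:,2:]
def dockw(P,m,yaw):
    P=np.array(P,float)/1000;c,s=np.cos(yaw),np.sin(yaw)
    return np.c_[m[0]+c*P[:,0]-s*P[:,1],m[1]+s*P[:,0]+c*P[:,1],P[:,2]]
E
python3 - <<'E'
from h import *
R=[[(0,-32,47),(122,-32,47),(122,32,47),(0,32,47)],[(-85,-29.5,11),(0,-29.5,11),(0,29.5,11),(-85,29.5,11)],[(10,-76,38),(78,-76,38),(78,-32,38),(10,-32,38)]]
out=[]
for n,f,(u0,v0,w,h),s in(('top','top0',(365,202,55,84),7),('side','side0',(312,255,100,68),4)):
    im=cv2.resize(cv2.imread(f'pics/{f}.png')[v0:v0+h,u0:u0+w],None,fx=s,fy=s,interpolation=cv2.INTER_CUBIC)
    for r in R:
        p=(proj(n,dockw(r,(.560,-.2002),np.radians(7.9)))-[u0,v0]+.5)*s-.5
        cv2.polylines(im,[np.round(p).astype(int)],True,(0,220,0),1)
    out.append(im)
H=max(o.shape[0] for o in out)
cv2.imwrite('pics/o1.png',np.hstack([cv2.copyMakeBorder(o,0,H-o.shape[0],0,4,0) for o in out]))
E
```

```text
(no output)
```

View pics/o1.png

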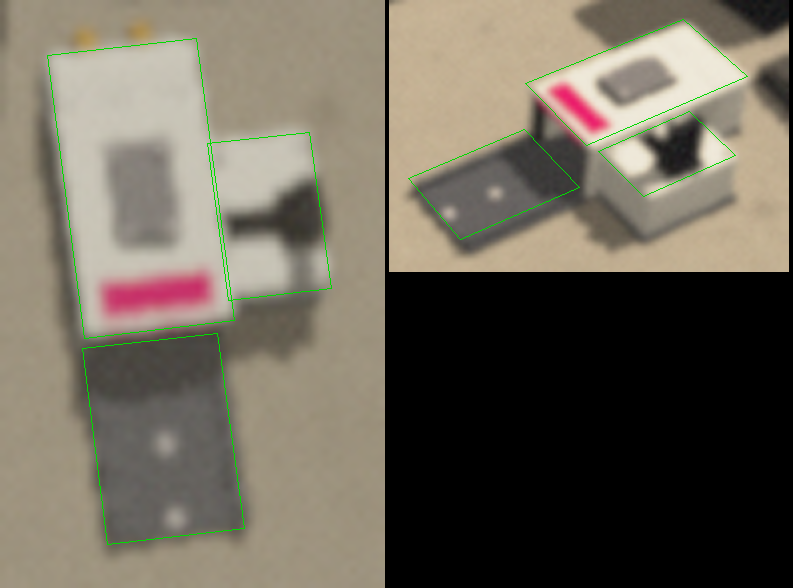

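The wireframe lies on the roof, tongue and housing in both views, so mouth (0.560,-0.200) and yaw 7.9° hold. Now I'll lower it over the tongue.

Request:
{"method": "step_arm", "body": {"increments": [[[0.9,0.1,-1],0],[[0.9,0.1,-2],0],[[0,0,-2.2],0],[[0,0,-2],0],[[0,0,-1.5],0],[[0,0,-0.5],0],[[0,0,0],0],[[0,0,0],0]]}}

```text
time: 5.97
tool_pos: [0.4885, -0.211, 0.0263]
ee_rot: [-0.0, -0.069, 0.998, 0.0]
ft_force: [-0.0, 0.1, -1.9]
opening: 0.509
gripper_force: 41.5
```

Request:
{"method": "step_arm", "body": {"increments": [[[0,0.09,-0.4],0],[[0,0,-0.3],0],[[0,0,-0.2],0],[[0,0,-0.1],0],[[0,0,-0.1],0],[[0,0,0],0],[[0,0,0],0]]}}

```text
time: 6.55
tool_pos: [0.4881, -0.2105, 0.0154]
ee_rot: [0.0, -0.069, 0.998, -0.0]
ft_force: [0.3, 0.2, -3.3]
opening: 0.506
gripper_force: 41.6
```

Request:
{"method": "step_arm", "body": {"increments": [[[0,0,-0.05],0],[[0,0,-0.05],0],[[0,0,-0.03],0],[[0,0,0],0],[[0,0,0],0]]}}

```text
time: 6.97
tool_pos: [0.4882, -0.2105, 0.0143]
ee_rot: [0.0, -0.069, 0.998, -0.0]
ft_force: [-1.9, -0.6, 2.3]
opening: 0.507
gripper_force: 42.0
```

```bash
python3 - <<'E'
from h import *
print(readout.sense()['ft_force'])
im=snap('side','s3')[235:335,290:430]
cv2.imwrite('pics/c3.png',cv2.cvtColor(cv2.resize(im,None,fx=5,fy=5,interpolation=cv2.INTER_CUBIC),cv2.COLOR_RGB2BGR))
E
```

```text
[-1.93454134 -0.60552455  2.28934534]
```

View pics/c3.png

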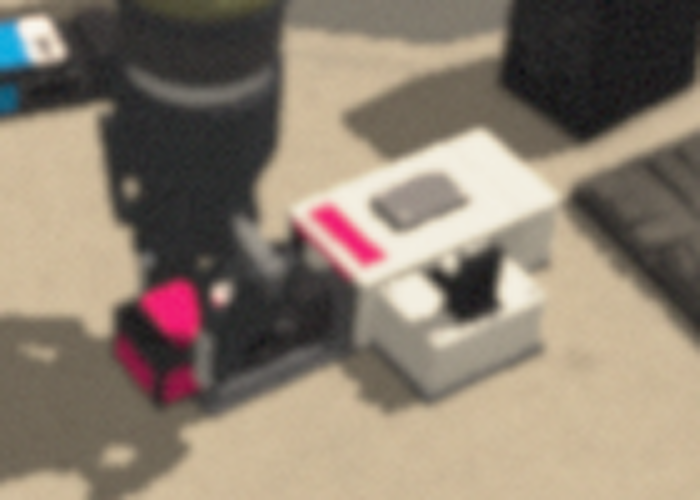

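The cartridge rests between the rails with its front at the mouth (z contact felt at 0.0143). I'll slide it in slowly.

Request:
{"method": "step_arm", "body": {"increments": [[[0.2,0.028,0.01],0],[[0.2,0.028,0],0],[[0.2,0.028,0],0],[[0.2,0.028,0],0],[[0.2,0.028,0],0],[[0.2,0.028,0],0],[[0,0,0],0]]}}

```text
time: 7.6
tool_pos: [0.5008, -0.2088, 0.0143]
ee_rot: [0.0, -0.069, 0.998, -0.0]
ft_force: [-0.9, -0.3, 3.2]
opening: 0.504
gripper_force: 42.5
```

Request:
{"method": "step_arm", "body": {"increments": [[[0.3,0.042,0],0],[[0.3,0.042,0],0],[[0.3,0.042,0],0],[[0.3,0.042,0],0],[[0.3,0.042,0],0],[[0.3,0.042,0],0],[[0.3,0.042,0],0],[[0,0,0],0]]}}

```text
time: 8.27
tool_pos: [0.5221, -0.206, 0.0143]
ee_rot: [0.001, -0.069, 0.998, -0.0]
ft_force: [-0.4, -0.8, 3.3]
opening: 0.503
gripper_force: 42.5
```

Request:
{"method": "step_arm", "body": {"increments": [[[0.3,0.042,0],0],[[0.3,0.042,0],0],[[0.3,0.042,0],0],[[0.3,0.042,0],0],[[0.3,0.042,0],0],[[0.2,0.028,0],0],[[0,0,0],0]]}}

```text
time: 8.85
tool_pos: [0.5387, -0.2037, 0.0143]
ee_rot: [0.0, -0.069, 0.998, -0.0]
ft_force: [-1.2, -2.2, 4.1]
opening: 0.503
gripper_force: 42.6
```

Request:
{"method": "step_arm", "body": {"increments": [[[0,0,0],0],[[0,0,0],0],[[0,0,0],0],[[0,0,0],0],[[0,0,0],0]], "hand": -1}}

```text
time: 9.27
tool_pos: [0.538, -0.2032, 0.0139]
ee_rot: [-0.0, -0.069, 0.998, 0.0]
ft_force: [0.1, 0.2, -0.4]
opening: 0.997
gripper_force: 0.0
```

Request:
{"method": "step_arm", "body": {"increments": [[[-0.5,-0.07,0],0],[[-1.1,-0.15,0],0],[[-1.2,-0.16,0],0],[[-1.2,-0.16,0],0],[[-1.2,-0.16,0],0],[[-0.7,-0.1,0],0],[[0,0,0],0]]}}

```text
time: 9.85
tool_pos: [0.4767, -0.2113, 0.0139]
ee_rot: [-0.001, -0.068, 0.998, 0.0]
ft_force: [0.3, 0.4, -0.2]
opening: 0.998
gripper_force: 0.0
```

Request:
{"method": "step_arm", "body": {"increments": [[[0,0,0],0],[[0,0,0],0],[[0,0,0],0],[[0,0,0],0],[[0,0,0],0],[[0,0,0],0],[[0,0,0],0],[[0,0,0],0]], "hand": 1}}

```text
time: 10.52
tool_pos: [0.4792, -0.2114, 0.014]
ee_rot: [-0.0, -0.069, 0.998, 0.0]
ft_force: [-0.3, -0.4, -0.5]
opening: 0.002
gripper_force: 0.0
```

```bash
python3 - <<'E'
from h import *
s=readout.sense();print(s['time'],s['tool_pos'],s['opening'],s['ft_force'])
im=snap('side','s4')[235:335,290:430]
cv2.imwrite('pics/c4.png',cv2.cvtColor(cv2.resize(im,None,fx=5,fy=5,interpolation=cv2.INTER_CUBIC),cv2.COLOR_RGB2BGR))
E
```

```text
10.5167 [ 0.47922291 -0.21135934  0.01404154] 0.001532557255021091 [-0.309398   -0.36384096 -0.47007365]
```

View pics/c4.png

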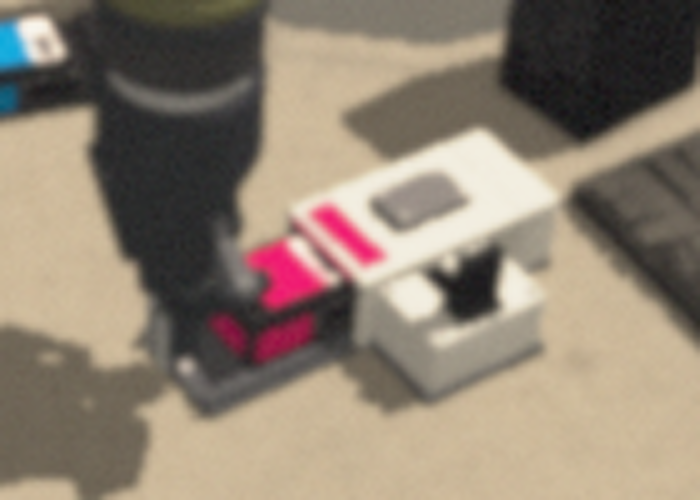

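The cartridge stands straight, part way in, with the shut fingers behind its tail at about (215,320) in the crop. I'll push on it gently now.

Request:
{"method": "step_arm", "body": {"increments": [[[0.4,0.055,0],0],[[0.5,0.07,0],0],[[0.4,0.055,0],0],[[0.3,0.042,0],0],[[0.2,0.028,0],0],[[0.2,0.028,0],0],[[0,0,0],0]]}}

```text
time: 11.15
tool_pos: [0.4994, -0.2085, 0.014]
ee_rot: [-0.0, -0.069, 0.998, 0.0]
ft_force: [-0.7, -0.3, 1.1]
opening: 0.002
gripper_force: 0.0
```

Request:
{"method": "step_arm", "body": {"increments": [[[0.15,0.021,0],0],[[0.15,0.021,0],0],[[0.15,0.021,0],0],[[0.15,0.021,0],0]]}}

```text
time: 11.48
tool_pos: [0.5051, -0.2077, 0.014]
ee_rot: [-0.0, -0.069, 0.998, 0.0]
ft_force: [-1.0, -0.2, -0.6]
opening: 0.003
gripper_force: 0.4
```

Request:
{"method": "step_arm", "body": {"increments": [[[0.12,0.017,0],0],[[0.12,0.017,0],0],[[0.12,0.017,0],0]]}}

```text
time: 11.73
tool_pos: [0.5088, -0.2072, 0.014]
ee_rot: [-0.0, -0.069, 0.998, 0.0]
ft_force: [-0.8, 0.4, -1.2]
opening: -0.005
gripper_force: 0.4
```

Request:
{"method": "step_arm", "body": {"increments": [[[0.1,0.014,0],0],[[0.1,0.014,0],0],[[0.1,0.014,0],0],[[0.1,0.014,0],0]]}}

```text
time: 12.07
tool_pos: [0.5128, -0.2067, 0.0141]
ee_rot: [-0.0, -0.069, 0.998, 0.0]
ft_force: [-0.3, -0.2, -1.0]
opening: -0.0
gripper_force: 0.4
```

Request:
{"method": "step_arm", "body": {"increments": [[[0.1,0.014,0],0],[[0.1,0.014,0],0],[[0.1,0.014,0],0],[[0.1,0.014,0],0]]}}

```text
time: 12.4
tool_pos: [0.5162, -0.2062, 0.0141]
ee_rot: [-0.001, -0.069, 0.998, -0.0]
ft_force: [-5.3, -1.4, 3.4]
opening: -0.003
gripper_force: 2.6
```

The roller's bevel is felt here, so about 25 mm remain.

Request:
{"method": "step_arm", "body": {"increments": [[[0.1,0.014,0],0],[[0.1,0.014,0],0],[[0.1,0.014,0],0],[[0.1,0.014,0],0]]}}

```text
time: 12.73
tool_pos: [0.5193, -0.2058, 0.0141]
ee_rot: [-0.001, -0.069, 0.998, -0.0]
ft_force: [-6.2, -1.7, 5.2]
opening: -0.002
gripper_force: 3.3
```

Request:
{"method": "step_arm", "body": {"increments": [[[0.1,0.014,0],0],[[0.1,0.014,0],0],[[0.1,0.014,0],0],[[0.1,0.014,0],0]]}}

```text
time: 13.07
tool_pos: [0.5232, -0.2052, 0.0141]
ee_rot: [-0.001, -0.069, 0.998, -0.0]
ft_force: [-5.4, -0.8, 4.1]
opening: 0.001
gripper_force: 2.9
```

Request:
{"method": "step_arm", "body": {"increments": [[[0.1,0.014,0],0],[[0.1,0.014,0],0],[[0.1,0.014,0],0],[[0.1,0.014,0],0]]}}

```text
time: 13.4
tool_pos: [0.5285, -0.2045, 0.014]
ee_rot: [-0.0, -0.069, 0.998, -0.0]
ft_force: [-3.5, -1.1, 2.4]
opening: 0.001
gripper_force: 2.1
```

Request:
{"method": "step_arm", "body": {"increments": [[[0.1,0.014,0],0],[[0.1,0.014,0],0],[[0.1,0.014,0],0],[[0.1,0.014,0],0]]}}

```text
time: 13.73
tool_pos: [0.5328, -0.2039, 0.0141]
ee_rot: [-0.0, -0.069, 0.998, -0.0]
ft_force: [-4.5, -1.5, 1.8]
opening: -0.003
gripper_force: 2.1
```

Request:
{"method": "step_arm", "body": {"increments": [[[0.08,0.011,0],0],[[0.08,0.011,0],0],[[0.08,0.011,0],0],[[0.06,0.008,0],0]]}}

```text
time: 14.07
tool_pos: [0.5358, -0.2035, 0.0141]
ee_rot: [-0.0, -0.069, 0.998, -0.0]
ft_force: [-3.6, -1.4, 1.5]
opening: 0.001
gripper_force: 2.1
```

Request:
{"method": "step_arm", "body": {"increments": [[[0.06,0.008,0],0],[[0.06,0.008,0],0],[[0.06,0.008,0],0]]}}

```text
time: 14.32
tool_pos: [0.5376, -0.2032, 0.0141]
ee_rot: [0.0, -0.069, 0.998, -0.0]
ft_force: [-3.1, -1.4, 0.9]
opening: 0.0
gripper_force: 1.7
```

Request:
{"method": "step_arm", "body": {"increments": [[[0.05,0.007,0],0],[[0.05,0.007,0],0],[[0.05,0.007,0],0]]}}

```text
time: 14.57
tool_pos: [0.5393, -0.203, 0.0141]
ee_rot: [0.0, -0.069, 0.998, 0.0]
ft_force: [-2.3, -1.0, -0.4]
opening: 0.002
gripper_force: 1.4
```

Request:
{"method": "step_arm", "body": {"increments": [[[0.05,0.007,0],0],[[0.05,0.007,0],0]]}}

```text
time: 14.73
tool_pos: [0.5404, -0.2029, 0.0141]
ee_rot: [0.0, -0.069, 0.998, 0.0]
ft_force: [-0.9, -0.7, -0.5]
opening: -0.001
gripper_force: 0.8
```

Request:
{"method": "step_arm", "body": {"increments": [[[0.05,0.007,0],0],[[0.05,0.007,0],0]]}}

```text
time: 14.9
tool_pos: [0.5418, -0.2025, 0.0143]
ee_rot: [0.001, -0.069, 0.998, 0.0]
ft_force: [-0.4, 0.2, 0.3]
opening: 0.004
gripper_force: 0.1
```

The force fell away, so the roller seems to be dropping into the groove. I'll confirm gently, in 0.4 mm steps.

Request:
{"method": "step_arm", "body": {"increments": [[[0.04,0.006,0],0],[[0.04,0.006,0],0]]}}

```text
time: 15.07
tool_pos: [0.5424, -0.2025, 0.0143]
ee_rot: [0.0, -0.069, 0.998, 0.0]
ft_force: [-1.2, -0.3, 0.6]
opening: 0.002
gripper_force: 0.4
```

Request:
{"method": "step_arm", "body": {"increments": [[[0.04,0.006,0],0],[[0.04,0.006,0],0]]}}

```text
time: 15.23
tool_pos: [0.5426, -0.2025, 0.0142]
ee_rot: [-0.0, -0.069, 0.998, 0.0]
ft_force: [-3.0, -0.1, 1.0]
opening: 0.003
gripper_force: 1.0
```

Request:
{"method": "step_arm", "body": {"increments": [[[0.04,0.006,0],0],[[0.03,0.004,0],0]]}}

```text
time: 15.4
tool_pos: [0.5428, -0.2024, 0.0141]
ee_rot: [-0.0, -0.069, 0.998, -0.0]
ft_force: [-3.4, 0.3, 2.6]
opening: 0.001
gripper_force: 1.7
```

Request:
{"method": "step_arm", "body": {"increments": [[[-0.3,-0.042,0],0],[[-0.8,-0.11,0],0],[[-1.5,-0.2,0],0],[[-1.5,-0.2,0.5],0],[[0,0,2],0],[[0,0,3],0],[[0,0,3],0],[[0,0,3],0]]}}

```text
time: 16.07
tool_pos: [0.5015, -0.2079, 0.1302]
ee_rot: [-0.0, -0.069, 0.998, 0.0]
ft_force: [0.7, -0.1, -0.2]
opening: 0.001
gripper_force: 0.0
```

Request:
{"method": "step_arm", "body": {"increments": [[[1,-0.8,0],0],[[2,-1.5,0],0],[[2.5,-1.9,0],0],[[2.5,-1.9,0],0],[[2,-1.6,0],0],[[1.2,-0.9,0],0],[[0,0,0],0],[[0,0,0],0]]}}

```text
time: 16.73
tool_pos: [0.614, -0.2941, 0.1284]
ee_rot: [-0.0, -0.069, 0.998, 0.0]
ft_force: [0.0, 0.3, 0.5]
opening: 0.002
gripper_force: 0.0
```

Request:
{"method": "step_arm", "body": {"increments": [[[0,0,-1],0],[[0,0,-2],0],[[0,0,-2],0],[[0,0,-2],0],[[0,0,-1.2],0],[[0,0,0],0],[[0,0,0],0]]}}

```text
time: 17.32
tool_pos: [0.6132, -0.2932, 0.0466]
ee_rot: [-0.001, -0.069, 0.998, 0.0]
ft_force: [0.0, -0.4, -0.3]
opening: -0.001
gripper_force: 0.0
```

```bash
python3 - <<'E'
from h import *
s=readout.sense();print(s['time'],s['tool_pos'],s['ft_force'])
im=snap('side','s5')[235:335,290:430]
cv2.imwrite('pics/c5.png',cv2.cvtColor(cv2.resize(im,None,fx=5,fy=5,interpolation=cv2.INTER_CUBIC),cv2.COLOR_RGB2BGR))
E
```

```text
17.3167 [ 0.61322929 -0.29319795  0.04657923] [ 0.00944068 -0.37900837 -0.31838662]
```

View pics/c5.png

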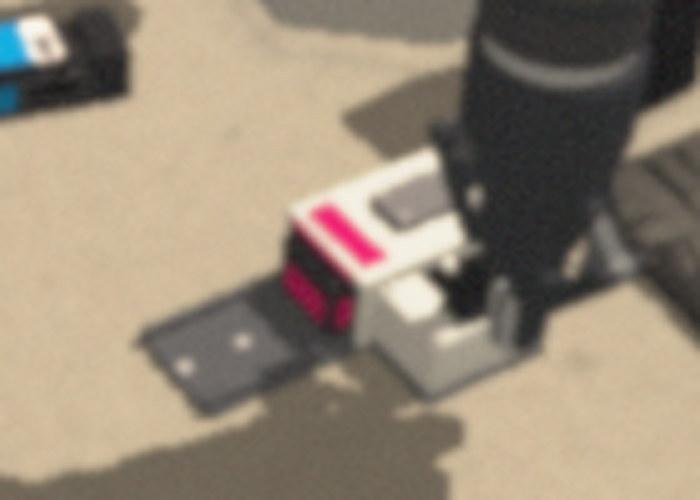

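The cartridge is in, with a short tail showing at (315,295). The shut fingers stand by the tab at about (510,315). I'll push the slide now.

Request:
{"method": "step_arm", "body": {"increments": [[[-0.042,0.3,0],0],[[-0.042,0.3,0],0],[[-0.028,0.2,0],0],[[-0.028,0.2,0],0],[[-0.028,0.2,0],0],[[-0.028,0.2,0],0]]}}

```text
time: 17.87
tool_pos: [0.6125, -0.2797, 0.0474]
ee_rot: [0.0, -0.069, 0.998, -0.0]
ft_force: [-0.2, 0.4, -0.1]
opening: -0.002
gripper_force: 0.2
```

Request:
{"method": "step_arm", "body": {"increments": [[[-0.028,0.2,0],0],[[-0.028,0.2,0],0],[[-0.028,0.2,0],0],[[-0.028,0.2,0],0]]}}

```text
time: 18.2
tool_pos: [0.6114, -0.2725, 0.0474]
ee_rot: [0.0, -0.069, 0.998, -0.001]
ft_force: [0.4, -4.3, 1.4]
opening: 0.002
gripper_force: 1.9
```

Request:
{"method": "step_arm", "body": {"increments": [[[-0.021,0.15,0],0],[[-0.021,0.15,0],0],[[-0.021,0.15,0],0],[[-0.021,0.15,0],0]]}}

```text
time: 18.53
tool_pos: [0.6105, -0.2663, 0.0473]
ee_rot: [0.0, -0.069, 0.998, -0.0]
ft_force: [-0.6, -5.7, 2.1]
opening: -0.003
gripper_force: 2.4
```

Request:
{"method": "step_arm", "body": {"increments": [[[-0.014,0.1,0],0],[[-0.014,0.1,0],0],[[-0.014,0.1,0],0],[[-0.014,0.1,0],0]]}}

```text
time: 18.87
tool_pos: [0.6099, -0.2623, 0.0473]
ee_rot: [0.0, -0.069, 0.998, -0.0]
ft_force: [-0.9, -5.7, 2.9]
opening: -0.001
gripper_force: 2.8
```

Request:
{"method": "step_arm", "body": {"increments": [[[-0.014,0.1,0],0],[[-0.014,0.1,0],0],[[-0.014,0.1,0],0],[[0,0,0],0]]}}

```text
time: 19.2
tool_pos: [0.6095, -0.2596, 0.0473]
ee_rot: [0.0, -0.069, 0.998, -0.001]
ft_force: [-0.6, -7.1, 1.6]
opening: -0.001
gripper_force: 3.2
```

Request:
{"method": "step_arm", "body": {"increments": [[[-0.01,0.08,0],0],[[-0.01,0.08,0],0],[[-0.01,0.08,0],0],[[0,0,0],0]]}}

```text
time: 19.53
tool_pos: [0.6095, -0.2594, 0.0475]
ee_rot: [0.0, -0.068, 0.998, -0.003]
ft_force: [0.8, -12.1, -0.0]
opening: 0.001
gripper_force: 6.3
```

Request:
{"method": "step_arm", "body": {"increments": [[[-0.01,0.06,0],0],[[-0.01,0.06,0],0],[[-0.01,0.06,0],0],[[0,0,0],0]]}}

```text
time: 19.87
tool_pos: [0.6094, -0.2593, 0.0475]
ee_rot: [0.0, -0.068, 0.998, -0.004]
ft_force: [1.6, -17.0, -1.8]
opening: -0.004
gripper_force: 8.5
```

The end stop is felt, about 20 mm after first contact. I'll back off slowly so the slide springs back, then rise.

Request:
{"method": "step_arm", "body": {"increments": [[[0.03,-0.3,0],0],[[0.042,-0.4,0],0],[[0.07,-0.5,0],0],[[0.07,-0.5,0],0],[[0.07,-0.5,0],0],[[0.1,-1,0],0],[[0.1,-1,0],0],[[0,-0.5,0],0]]}}

```text
time: 20.53
tool_pos: [0.6133, -0.3024, 0.0465]
ee_rot: [-0.0, -0.069, 0.998, 0.001]
ft_force: [-0.1, -0.1, 0.2]
opening: -0.005
gripper_force: 0.0
```

Request:
{"method": "step_arm", "body": {"increments": [[[0,0,1],0],[[0,0,2],0],[[0,0,3],0],[[-1,0,3],0],[[-2,-1,3],0],[[-3,-1,2],0],[[-3,-1,0],0],[[-2,0,0],0]]}}

```text
time: 21.2
tool_pos: [0.5024, -0.3332, 0.1898]
ee_rot: [0.001, -0.068, 0.998, -0.001]
ft_force: [-0.8, -1.1, -0.7]
opening: -0.0
gripper_force: 0.0
```

```bash
python3 - <<'E'
from h import *
s=readout.sense();print(s['time'],s['tool_pos'],s['ft_force'])
R=[[(0,-32,47),(122,-32,47),(122,32,47),(0,32,47)],[(28,-71,74),(52,-71,74),(52,-61,74),(28,-61,74)]]
a=snap('side','s6');u0,v0,s=290,235,5
im=cv2.cvtColor(cv2.resize(a[235:335,290:430],None,fx=5,fy=5,interpolation=cv2.INTER_CUBIC),cv2.COLOR_RGB2BGR)
for r in R:
    p=(proj('side',dockw(r,(.560,-.2002),np.radians(7.9)))-[u0,v0]+.5)*s-.5
    cv2.polylines(im,[np.round(p).astype(int)],True,(0,220,0),1)
cv2.imwrite('pics/c6.png',im)
E
```

```text
21.2 [ 0.50240505 -0.33320463  0.18976087] [-0.77373976 -1.14638932 -0.73017221]
```

View pics/c6.png

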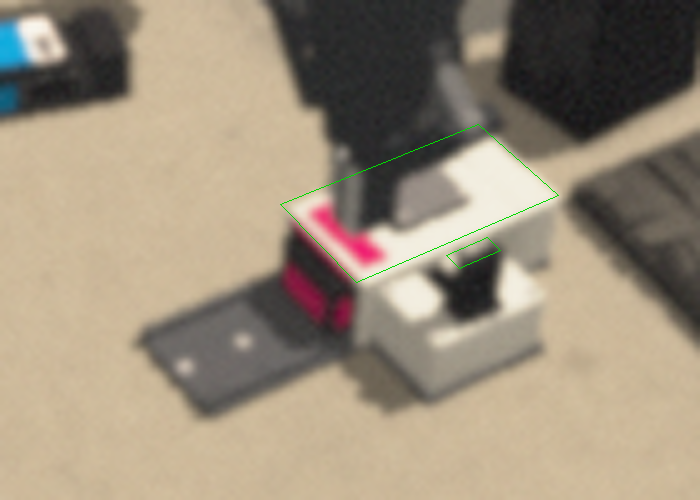

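The tab is back at its rest outline and the cartridge sits home. I'll let the arm settle, then hand in.

Request:
{"method": "step_arm", "body": {"increments": [[[0,0,0],0],[[0,0,0],0],[[0,0,0],0],[[0,0,0],0]]}}

```text
time: 21.58
tool_pos: [0.5046, -0.3314, 0.1869]
ee_rot: [0.0, -0.07, 0.998, 0.0]
ft_force: [-0.4, -0.7, -0.4]
opening: 0.001
gripper_force: 0.0
```

```bash
python3 -c "
from bench import ticket
print(ticket.hand_in())"
```

```text
the job is handed in; nothing more can be done
None
```

The magenta cartridge is fully home by feel (the force fell away as the roller dropped, then rose at the stop), the priming slide went its full 20 mm and sprang back, no other item was handled, and the job was handed in at about 21.6 s with no verdict returned.

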